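# Load the burner nest and trip the start switch

### The job

Finish loading the clamping fixture for the next brass incense burner: its cup is already in the nest, so lower the plain spacer ring squarely onto the cup, then the top disc with its small boss up squarely onto the ring; do not let either part drop. When both lie flat in the nest, start the clamp: push the roller of the start switch sideways, either way, until the switch trips, hold it over for a good second without forcing it to its end stop, and let it spring back upright. Leave the finished lamp cups, the polish tin and the brush where they stand.

Things in the scene. Friction and masses are not known exactly. Their poses are not given: they have to be found in the camera images.
- fixture: Clamping fixture, fixed. Dark steel base plate, 15 mm thick, local x -48..110, y -55..55 mm, carrying the nest and, 85 mm from it along local +x, a swing clamp: aluminium cylinder 42 mm across, its dark steel arm swung aside along local +y (to y 95 mm, 28 mm wide, 79 to 108 mm above the bench). Origin: on the nest's axis at bench height; z up.
- nest (a point): Centre of the pocket floor, 20 mm above the bench; axes as the fixture's. Two curved white plastic jaws, slippery, on the local +x and -x sides, 15 mm thick, form a round pocket 59 mm wide; jaw tops 68 mm above the bench, the top 7 mm flared outward by 4 mm. Towards local +y and -y are open gaps 45 mm wide, clear down to the pocket floor: fingers that close along local y fit in them.
- cup: Brass cup of the burner, 56 mm across, 26 mm tall, wall 5 mm, already standing in the nest, loose. Origin: centre of its underside, on the pocket floor.
- spacer_center (a point): Spacer: plain brass ring, 56 mm outside, 38 mm bore, 12 mm thick, about 125 g, lying flat on the bench, loose. The point is its centre, half-way up (6 mm above its underside). Either face may be up. It belongs on the cup's rim: there its centre is 32 mm above the pocket floor.
- disc_center (a point): Top disc: brass, 56 mm across, 7 mm thick, with a central round boss (18 mm across, 7 mm tall) on its upper face, about 150 g, lying boss up on the bench, loose. The point is the centre of the 7 mm plate, 3.5 mm above its underside; z points out of the boss. It belongs on the spacer: there the point is 41.5 mm above the pocket floor and its upper face 3 mm below the jaw tops.
- switch_shaft (a point): Point on the start switch's shaft axis, in the roller's plane, 107 mm above the bench. Grey die-cast limit switch, 40 x 40 mm, head top at 121 mm, fixed on a dark steel bracket (foot 70 x 84 mm). The shaft leaves the head's side along this point's +y; that side face is 23 mm from the point towards -y. x: the direction in which the roller swings; z up.
- roller (a point): Centre of the white nylon roller, 18 mm across, 9 mm wide, at the top end of the flat steel lever (10 mm wide, 5 mm thick, on the roller's -y side next to it), 60 mm from the shaft axis; at rest it stands straight above the shaft, 167 mm above the bench. It swings in the vertical plane of the switch_shaft point's x and z axes. The roller turns freely.
- switch_lever (a joint): Angle of the switch lever in rad: 0 upright at rest, positive leaning towards the switch_shaft point's +x, negative towards -x. It works alike both ways and springs back by itself (0.3 N m/rad, about 3 N at the roller to trip). Trips at 0.5 rad (29 degrees, roller 29 mm aside); keep below 1.0 rad (57 degrees, 50 mm aside); end stop at 1.2 rad.
- lamp_cup_a: Finished brass lamp cup on a stepped foot, 68 mm across the rim, 75 mm tall, a bystander. Origin: centre of its underside.
- lamp_cup_b: A second finished lamp cup of the same shape, a bystander. Origin: centre of its underside.
- polish_tin: Steel tin of polish, 60 mm across, 62 mm tall, a bystander. Origin: centre of its underside.
- brush: Wooden-handled brush, 170 mm long, lying on the bench, a bystander. Origin: centre of its underside; its length is along its own x.
Things that resemble listed ones, but are neither listed nor needed, are in the scene too. Leave any turquoise look-alike of the part that bears disc_center alone.

How it is judged:
By the outcome, as a careful person would: the job done as asked, in the order asked, and still so for the second after the job is handed in, with the robot touching nothing.
It also fails if it takes over 67 s, if anything falls off the work surface, if the arm or the gripper's body presses on something with over 40 N, if the wrist force passes 120 N, or if a joint passes its speed limit or range.

### The arm

A 7-joint arm with a two-finger parallel gripper is mounted at the origin on the work surface. World frame = base frame: x ahead of the robot, y to its left, z up, the work surface at z = 0. Lengths are in m, angles in degrees, forces in N, time in s.
With the tool pointing down it reaches from about 0.4 to 0.85 m from the base axis. Payload 10.4 kg.
Tool frame: the origin (TCP) lies midway between the tips of the shut fingers; the grasp point (between the pads) lies 19 mm behind it (manip.grip_depth is the distance from the TCP to the grasp point, in m); z points along the fingers, y is the line along which they close (so a half turn about z gives the same grasp; the last joint's range is limited). The gripper opens to 85 mm and grips with 20 to 120 N. Pads are 22 mm wide; open, the fingers measure 114 mm over their backs; the gripper's body (76 mm by 85 mm) begins 54 mm behind the grasp point. The pads swing forward as they close: fully open they stand 13 mm farther back than shut.
Start: joints at [-69.763, 19.034, -3.707, 83.658, 1.238, 77.344, -5.071], TCP at [0.229, 0.581, 0.231] pointing down, gripper open.
Joint ranges: [-148.97, 148.97], [-28.65, 121.19], [-84.17, 76.75], [9.2, 138.47], [-72.65, 252.65], [3.7, 117.97], [-149.18, 149.18]. Speed limits (degrees/s): [127.2, 127.2, 159.86, 159.86, 180, 180, 180].

### API

Orientations are given as a 3x3 rotation matrix whose columns are the frame's x, y, z axes.
In Python, from bench import manip, eyes, look_for, outline_of gives the robot as it stands. The module is installed in compiled form; this text tells all that it offers.
- The arm moves only by the shell command python3 -m jog 'ROWS'. ROWS is JSON, a list of rows, each an object of numbers: "tx", "ty", "tz": the shift along the tool's x, y, z in m; "spin": the turn about the tool's z in degrees; "hand": the finger opening in m, from 0 to 0.0854. A call has 1 to 10 rows; each row shifts and turns the commanded pose from where the row before left it, along the tool's axes as they then stand; what a row does not reach is not made up. A row lasts 1/12 s, in which the tool goes at most 41.7 mm and 7.16 degrees, less where a joint would pass 70% of its speed; a pose out of reach is approached as far as the arm can. A call is refused whole if a number of a shift passes 0.0417 or a number of a turn 7.16, either way. A call with a gripper value outside its range is refused whole. The fingers move at their own pace and stop on an object; the grip force is fixed at half the most. Time passes only in rows, so rows that do not move let the fingers close. It gives the time, the measured TCP pose, the force, the opening and the grip force at its end, in the units of the state.
- manip.read_state(): the state, without advancing time (a new reading comes with each control period).
- eyes.get_image(name): name is "side" or "top"; returns the picture (420x560x3 uint8, blue, green, red); there is no depth.
- eyes.get_calibration(name): a dict with "mtx" (3x3 intrinsics, pixels), "R" (3x3) and "t" (3): a world point X has camera coordinates R X + t. Camera axes: x right, y down, z forward; pixel columns grow to the right and rows downward; lengths in m; the calibration is good to about 2 mm. A picture is of the moment at which its call begins. get_calibration takes no time and is no camera call.
- manip.finish_job(): hands the job in; it is judged then, once.
Trained networks look in the newest picture that a camera, given by its name, has taken for a name from the list of things; names that differ only in an ending like _2 or _b are one class to them, and where a whole thing is asked for, a point or a joint stands for the part that bears it (a point fixed in the world has none). Each returns a list of dicts, best first, with "conf" (0 to 1); they miss things now and then, are a little off and sometimes report something else, mostly with a low value. They report only what shows in the picture. A call takes as long as a camera call. They do not tell look-alikes from the thing itself.
- look_for(query, camera): "box" ([left, top, right, bottom] as shares, 0 to 1, of the picture: columns of its width, rows of its height, round what is visible of it).
- outline_of(query, camera): "mask" (420x560 bool, what is visible of it) and "box" ([left, top, right, bottom] as shares, 0 to 1, of the picture: columns of its width, rows of its height, round what is visible of it).
The state is a dict: "clock": time; "qpos": joint angles; "dq": joint speeds; "joint_efforts": joint torques, N m; "tool_pos": TCP position; "orientation": TCP orientation; "ft_force": force on the tool from outside, world axes, zero at the start; "ft_torque": the same for the moment, N m; "finger_gap": opening from 0.0 (shut) to 1.0 (fully open); "gripper_force": force on a finger pad.
Only numpy, scipy, OpenCV 4.12 (cv2) and the standard library are available. Lean on these libraries where they do the work, as an engineer would, in place of code of your own. Each camera call takes 0.05 s, during which the arm holds its last target. There are 200 camera calls.

## Working session

There is one attempt and no reset: what is moved stays moved. The work goes in short steps, Python scripts to look and compute and a shell command to move; the robot and the scene stay as the last step left them, time stands still between calls to the robot, and variables do not carry over. Pictures are saved under pics/ and viewed, at most 10 in all, crops included, and the job is handed in when it is done.

```bash
mkdir -p pics; cat > h.py <<'E'
import numpy as np,cv2
from bench import manip,eyes,look_for,outline_of
def ray(cam,u,v):
    c=eyes.get_calibration(cam);K,R,t=map(np.array,(c["mtx"],c["R"],c["t"]))
    d=R.T@np.linalg.solve(K,[u,v,1.]);return -R.T@t,d
def at(cam,u,v,z):
    o,d=ray(cam,u,v);return o+d*(z-o[2])/d[2]
def px(cam,X):
    c=eyes.get_calibration(cam);p=np.array(c["mtx"])@(np.array(c["R"])@np.array(X)+np.array(c["t"]));return p[:2]/p[2]
E
python3 - <<'E'
from h import *
np.set_printoptions(precision=3,suppress=True)
for c in("top","side"):
    cv2.imwrite(f"pics/{c}0.png",cv2.resize(eyes.get_image(c),(800,600),interpolation=cv2.INTER_CUBIC))
    o,d=ray(c,280,210);print(c,o,d)
    for q in("fixture","cup","spacer_center","disc_center","switch_shaft","roller","lamp_cup_a","polish_tin","brush"):
        print(q,[(round(r["conf"],2),(np.array(r["box"])*[560,420,560,420]).round(1)) for r in look_for(q,c)[:4]])
s=manip.read_state();print(s["clock"],s["tool_pos"],s["orientation"],s["finger_gap"],manip.grip_depth)
E
```

```text
top [ 0.385 -0.013  1.136] [ 0.187 -0.    -0.982]
fixture [(0.59, array([154.6, 168.3, 228.6, 254.1]))]
cup [(0.72, array([180. , 214.3, 203.7, 238.9]))]
spacer_center [(0.66, array([249.2, 204.5, 275.1, 228.5]))]
disc_center [(0.61, array([226.4, 265. , 250.8, 290.9])), (0.6, array([256.4, 306.1, 287.8, 336.4])), (0.57, array([278.6, 268.7, 301.6, 292.3]))]
switch_shaft [(0.89, array([359.6, 219.7, 404.5, 259.1])), (0.63, array([373.5, 236.2, 382.2, 245.6]))]
roller [(0.54, array([372.1, 233.1, 386. , 247. ])), (0.18, array([159. , 167.4, 231.9, 251.2]))]
lamp_cup_a [(0.89, array([280.6, 112.4, 308.8, 143.6])), (0.61, array([238.2, 120.7, 265. , 151.9])), (0.42, array([154.2, 169.7, 229.2, 254.8]))]
polish_tin [(0.81, array([349. , 299. , 378.2, 330.6]))]
brush [(0.77, array([388.9, 131.2, 408.1, 204.7]))]
side [0.478 0.587 0.802] [ 0.079 -0.658 -0.749]
fixture [(0.85, array([186. , 277.6, 300.7, 366.4]))]
cup [(0.55, array([246.4, 305.9, 279.7, 343.2])), (0.5, array([184.7, 277.1, 296.9, 369.1]))]
spacer_center [(0.88, array([247.8, 247. , 271.5, 270.2]))]
disc_center [(0.92, array([319.2, 233.6, 343. , 251.7])), (0.82, array([314.4, 276.3, 344. , 296.6])), (0.59, array([365.4, 254.1, 391.6, 278.3]))]
switch_shaft [(0.65, array([284.9, 126.6, 319.9, 185.6]))]
roller [(0.52, array([302.5, 126. , 314.1, 154.4]))]
lamp_cup_a [(0.76, array([160.5, 193. , 192.4, 232.6])), (0.69, array([157.9, 222.8, 187.2, 266.2]))]
polish_tin [(0.64, array([356. , 170.5, 386.1, 202. ]))]
brush [(0.68, array([209.1, 145.3, 270.2, 163.8]))]
1.0 [0.229 0.581 0.231] [[-0.93   0.367  0.   ]
 [ 0.367  0.93   0.   ]
 [ 0.     0.    -1.   ]] 0.9979215297421975 0.0187
```

View pics/top0.png

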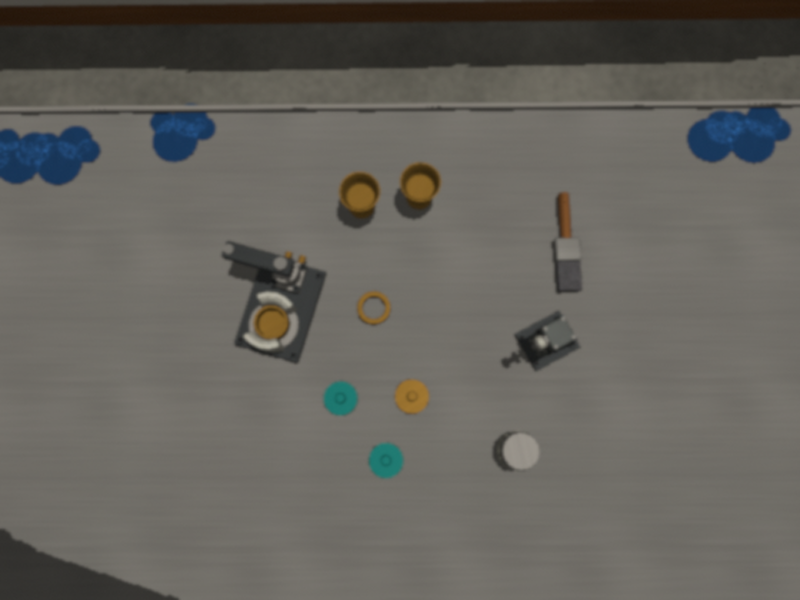

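View pics/side0.png

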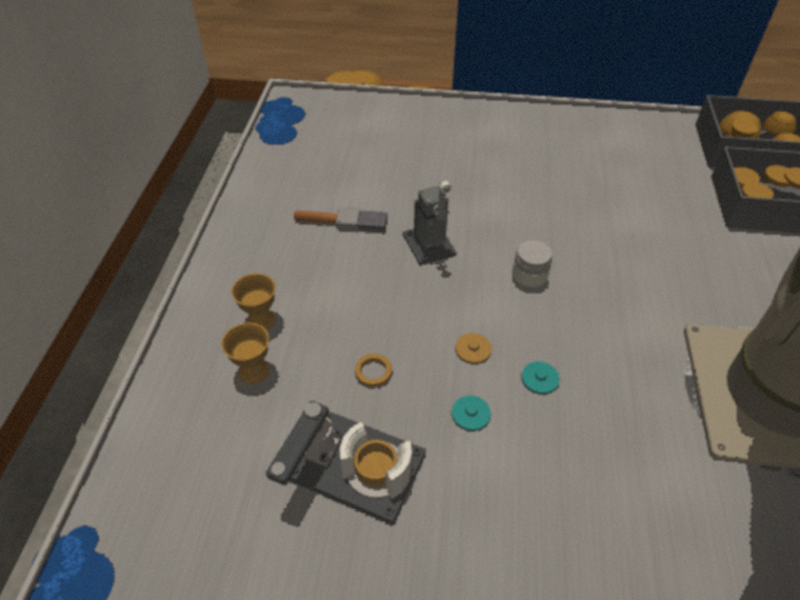

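The only brass disc is at (411,396) in the top picture and (474,348) in the side picture. The two turquoise look-alikes are at (340,398) and (386,460) in the top picture. The ring is at (374,308), the nest at (271,323), and the roller at (541,342) top and (446,186) side. Next I measure these and check an enlarged crop.

```bash
python3 - <<'E'
from h import *
np.set_printoptions(precision=4,suppress=True)
I={c:eyes.get_image(c) for c in("top","side")}
def cen(m): 
    cs,_=cv2.findContours(m.astype(np.uint8),cv2.RETR_EXTERNAL,cv2.CHAIN_APPROX_NONE);k=max(cs,key=cv2.contourArea)
    h=cv2.convexHull(k);M=cv2.moments(h);return M["m10"]/M["m00"],M["m01"]/M["m00"],cv2.contourArea(h)
def blob(c,q,uv,z):
    hsv=cv2.cvtColor(I[c],cv2.COLOR_BGR2HSV);m=((hsv[...,1]>110)&(hsv[...,0]<30)&(hsv[...,2]>60)).astype(np.uint8)
    w=np.zeros_like(m);cv2.circle(w,uv,18,1,-1);u,v,a=cen(m&w);print(q,c,"color",round(u,1),round(v,1),a,at(c,u,v,z))
    for r in outline_of(q,c)[:3]:
        u,v,a=cen(r["mask"]);print("   net",round(r["conf"],2),round(u,1),round(v,1),a,at(c,u,v,z))
blob("top","spacer_center",(262,216),.008);blob("side","spacer_center",(261,259),.008)
blob("top","disc_center",(288,277),.005);blob("side","disc_center",(331,243),.005)
blob("top","cup",(190,226),.046);blob("side","cup",(263,323),.046)
# roller: bright blob
for c,uv in(("top",(379,240)),("side",(312,130))):
    g=I[c].min(2);x,y=uv;p=g[y-12:y+13,x-12:x+13];print(c,p.max());
    m=(p>(150 if c=="side" else p.max()*.75));ys,xs=np.nonzero(m);print(xs.mean()+x-12,ys.mean()+y-12,m.sum(),at(c,xs.mean()+x-12,ys.mean()+y-12,.167))
# jaws 
a=I["top"][160:260,150:240];b=I["side"][265:370,180:305];
d=I["top"][205:280,345:420];e=I["side"][115:190,270:345]
f=lambda x,w,h:cv2.resize(x,(w,h),interpolation=cv2.INTER_CUBIC)
k=np.vstack([np.hstack([f(a,400,300),f(b,400,300)]),np.hstack([f(d,266,300),f(e,266,300),f(I["top"][255:330,235:305],268,300)])])
cv2.imwrite("pics/crop1.png",k)
E
```

```text
spacer_center top color 261.1 215.1 392.0 [0.5873 0.0318 0.008 ]
   net 0.82 261.3 215.0 383.0 [0.5876 0.0313 0.008 ]
spacer_center side color 261.0 258.7 430.5 [0.5854 0.032  0.008 ]
   net 0.64 260.7 258.2 459.5 [0.5863 0.0309 0.008 ]
   net 0.39 309.1 139.1 191.0 [ 0.5159 -0.3729  0.008 ]
   net 0.33 172.7 244.9 1058.0 [0.7819 0.0202 0.008 ]
disc_center top color 287.9 277.2 419.5 [ 0.4414 -0.0302  0.005 ]
   net 0.79 238.5 279.0 406.5 [0.4379 0.0841 0.005 ]
   net 0.72 288.8 277.1 389.0 [ 0.4416 -0.0322  0.005 ]
   net 0.56 269.7 321.8 469.5 [0.3407 0.0122 0.005 ]
disc_center side color 331.0 243.3 375.0 [ 0.4398 -0.0301  0.005 ]
   net 0.85 330.3 243.2 361.0 [ 0.4413 -0.0301  0.005 ]
   net 0.66 328.8 288.4 506.5 [0.4384 0.0853 0.005 ]
cup top color 189.6 225.1 436.0 [0.5582 0.1934 0.046 ]
   net 0.59 190.0 225.5 499.5 [0.5574 0.1924 0.046 ]
cup side color 261.9 323.2 717.0 [0.5571 0.1998 0.046 ]
   net 0.88 261.7 323.5 712.0 [0.5574 0.2005 0.046 ]
top 155
378.81481481481484 238.7037037037037 27 [ 0.509 -0.211  0.167]
side 176
310.90909090909093 127.81818181818181 11 [ 0.5076 -0.2197  0.167 ]
```

View pics/crop1.png

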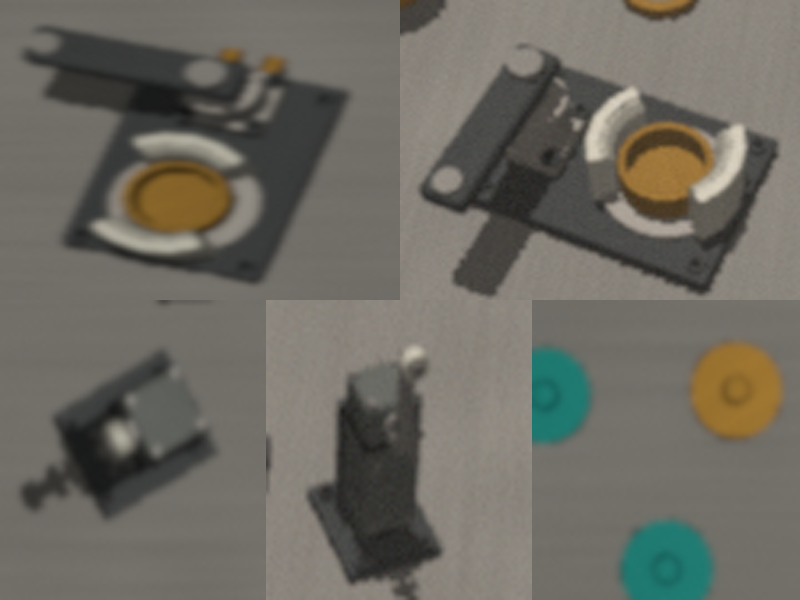

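```bash
python3 - <<'E'
from h import *
from scipy.optimize import least_squares
np.set_printoptions(precision=4,suppress=True)
obs=[("top",(228.8,190.7),(110,-55)),("top",(208,254),(-48,-55)),("top",(165.3,241),(-48,55)),
("side",(297.2,314),(-48,-55)),("side",(276.3,367.2),(-48,55)),("side",(230,287.8),(110,-55))]
L=lambda p,l:np.array([p[0]+np.cos(p[2])*l[0]/1e3-np.sin(p[2])*l[1]/1e3,p[1]+np.sin(p[2])*l[0]/1e3+np.cos(p[2])*l[1]/1e3,.015])
f=lambda p,cs=("top","side"):np.concatenate([px(c,L(p,l))-uv for c,uv,l in obs if c in cs])
for cs in(("top",),("side",),("top","side")):
    s=least_squares(lambda p:f(p,cs),[.56,.195,-.3]);print(cs,s.x[:2],np.degrees(s.x[2]),s.fun.round(1))
print("rim top",at("top",190.05,226,.046))
e=lambda x,y:(180+x/3.2,265+y/2.857)
print("rim side",at("side",*e(667,172),.046), [at("side",*e(*q),.046) for q in((618,170),(716,170))])
t=lambda x,y,z:at("top",345+x/3.547,205+(y-300)/4,z)
F=[t(*q,.006) for q in((55,412),(165,350),(215,452),(107,520))];print(np.array(F),np.mean(F,0))
print("long",np.degrees(np.arctan2(*(F[0]-F[1])[1::-1])),np.degrees(np.arctan2(*(F[3]-F[2])[1::-1])),"short",np.degrees(np.arctan2(*(F[1]-F[2])[1::-1])),np.degrees(np.arctan2(*(F[0]-F[3])[1::-1])))
print("head",t(168,412,.121),"roller",t(120,432,.17))
sd=lambda x,y,z:at("side",270+x/3.547,115+(y-300)/4,z)
print("roller side",sd(414-266,361,.167))
E
```

```text
('top',) [0.5564 0.1915] -16.605556256315168 [ 0.4 -0.3  0.9  0.2 -1.3  0. ]
('side',) [0.5525 0.1975] -17.011204346526675 [ 2.7  1.6 -0.1 -0.5 -2.8 -1.4]
('top', 'side') [0.5541 0.1948] -16.871236021178213 [-0.8  0.8 -0.7  1.3 -2.8  0.9  2.   0.2 -0.7 -2.1 -3.4 -2.5]
rim top [0.5562 0.1923 0.046 ]
rim side [0.3294 0.1747 0.046 ] [array([0.3569, 0.1768, 0.046 ]), array([0.3019, 0.1698, 0.046 ])]
[[ 0.5434 -0.2017  0.006 ]
 [ 0.5799 -0.2762  0.006 ]
 [ 0.5192 -0.3061  0.006 ]
 [ 0.4799 -0.2334  0.006 ]] [ 0.5306 -0.2543  0.006 ]
long 116.09312948360434 118.37071250925457 short 26.267384320681895 26.522983797180157
head [ 0.5269 -0.2495  0.121 ] roller [ 0.5101 -0.2105  0.17  ]
roller side [ 0.5052 -0.2114  0.167 ]
```

```bash
python3 -m jog '[{"spin":-4.7,"hand":0.072},{"tx":-0.028,"ty":-0.0235},{"tx":-0.028,"ty":-0.0235},{"tx":-0.028,"ty":-0.0235},{"tx":-0.028,"ty":-0.0235},{"tx":-0.028,"ty":-0.0235},{"tx":-0.028,"ty":-0.0235},{"tx":-0.028,"ty":-0.0235},{"tx":-0.028,"ty":-0.0235},{"tx":-0.028,"ty":-0.0235}]'
python3 -m jog '[{"tx":-0.028,"ty":-0.0235},{"tx":-0.028,"ty":-0.0235},{"tx":-0.028,"ty":-0.0235},{"tx":-0.028,"ty":-0.0235},{"tx":-0.028,"ty":-0.0235},{"tx":-0.028,"ty":-0.0235,"tz":0.02},{"tx":-0.028,"ty":-0.0235,"tz":0.03},{"tx":-0.02,"ty":-0.0235,"tz":0.03},{},{}]'
cat >> h.py <<'E'
def go(x,y,z,yaw=None):
    s=manip.read_state();p=np.array(s["tool_pos"]);R=np.array(s["orientation"])
    d=R.T@(np.array([x,y,z])-p);a=np.degrees(np.arctan2(R[1,1],R[0,1]))
    print("clock",round(s["clock"],2),"tool",p.round(4),"yaxis",round(a,2),"tilt",R[:,2].round(3),"-> tx ty tz",d.round(4),"spin",None if yaw is None else round(a-yaw,2),"F",np.round(s["ft_force"],1),"gap",round(s["finger_gap"],3),"grip",round(s["gripper_force"],1))
E
python3 -c "
from h import *
go(.5868,.0318,.03,73.2)
print(at('side',263.4,321,.046))"
```

```text
clock 1.4 tool [0.2293 0.5814 0.2313] yaxis 68.47 tilt [-0.  0. -1.] -> tx ty tz [-0.5342 -0.3801  0.2013] spin -4.73 F [-0.3  0.2 -0.3] gap 0.998 grip 0.0
[0.55507777 0.19516637 0.046     ]$[0]: bad value
$[0]: bad value
```

```bash
python3 -m jog '[{"tx":0,"ty":0,"tz":0,"spin":-4.7,"hand":0.072}]'; python3 -m jog --help | head -20
```

```text
clock: 1.48
tool_pos: [0.2293, 0.5814, 0.2313]
orientation: [[-0.957, 0.291, 0.0], [0.291, 0.957, 0.0], [-0.0, 0.0, -1.0]]
ft_force: [-0.2, 0.3, -0.3]
finger_gap: 0.882
gripper_force: 0.0invalid input: not JSON, or not a number
```

All five keys are needed in every row.

```bash
python3 -m jog '[{"tx":-0.028,"ty":-0.0235,"tz":0,"spin":0,"hand":0.072},{"tx":-0.028,"ty":-0.0235,"tz":0,"spin":0,"hand":0.072},{"tx":-0.028,"ty":-0.0235,"tz":0,"spin":0,"hand":0.072},{"tx":-0.028,"ty":-0.0235,"tz":0,"spin":0,"hand":0.072},{"tx":-0.028,"ty":-0.0235,"tz":0,"spin":0,"hand":0.072},{"tx":-0.028,"ty":-0.0235,"tz":0,"spin":0,"hand":0.072},{"tx":-0.028,"ty":-0.0235,"tz":0,"spin":0,"hand":0.072},{"tx":-0.028,"ty":-0.0235,"tz":0,"spin":0,"hand":0.072},{"tx":-0.028,"ty":-0.0235,"tz":0,"spin":0,"hand":0.072}]'
python3 -m jog '[{"tx":-0.028,"ty":-0.0235,"tz":0,"spin":0,"hand":0.072},{"tx":-0.028,"ty":-0.0235,"tz":0,"spin":0,"hand":0.072},{"tx":-0.028,"ty":-0.0235,"tz":0,"spin":0,"hand":0.072},{"tx":-0.028,"ty":-0.0235,"tz":0,"spin":0,"hand":0.072},{"tx":-0.028,"ty":-0.0235,"tz":0,"spin":0,"hand":0.072},{"tx":-0.028,"ty":-0.0235,"tz":0.02,"spin":0,"hand":0.072},{"tx":-0.028,"ty":-0.0235,"tz":0.03,"spin":0,"hand":0.072},{"tx":-0.028,"ty":-0.0235,"tz":0.03,"spin":0,"hand":0.072},{"tx":0,"ty":0,"tz":0,"spin":0,"hand":0.072}]'
python3 -c "
from h import *
go(.5868,.0318,.03,73.2)"
```

```text
clock: 2.23
tool_pos: [0.4101, 0.3044, 0.2316]
orientation: [[-0.957, 0.29, 0.0], [0.29, 0.957, 0.001], [-0.0, 0.001, -1.0]]
ft_force: [0.7, -0.1, -0.8]
finger_gap: 0.846
gripper_force: 0.0
clock: 2.98
tool_pos: [0.5643, 0.061, 0.1535]
orientation: [[-0.955, 0.297, -0.005], [0.297, 0.955, -0.005], [0.004, -0.006, -1.0]]
ft_force: [-1.0, -0.0, -0.7]
finger_gap: 0.841
gripper_force: 0.0
clock 2.98 tool [0.5643 0.061  0.1535] yaxis 72.74 tilt [-0.005 -0.005 -1.   ] -> tx ty tz [-0.0306 -0.0205  0.1235] spin -0.46 F [-1.  -0.  -0.7] gap 0.841 grip 0.0
```

```bash
python3 -m jog '[{"tx":0,"ty":0,"tz":0.03,"spin":0,"hand":0.072},{"tx":0,"ty":0,"tz":0.03,"spin":0,"hand":0.072},{"tx":0,"ty":0,"tz":0,"spin":0,"hand":0.072},{"tx":0,"ty":0,"tz":0,"spin":0,"hand":0.072}]'
python3 -c "
from h import *
go(.5868,.0318,.03,73.2)
cv2.imwrite('pics/t1.png',np.hstack([cv2.resize(eyes.get_image('top')[165:265,200:325],(400,320),interpolation=cv2.INTER_CUBIC),cv2.resize(eyes.get_image('side')[170:290,190:340],(400,320),interpolation=cv2.INTER_CUBIC)]))"
```

```text
clock: 3.32
tool_pos: [0.5636, 0.0684, 0.0978]
orientation: [[-0.957, 0.289, -0.003], [0.289, 0.957, -0.001], [0.002, -0.002, -1.0]]
ft_force: [0.5, 0.2, 0.4]
finger_gap: 0.844
gripper_force: 0.0
clock 3.32 tool [0.5636 0.0684 0.0978] yaxis 73.17 tilt [-0.003 -0.001 -1.   ] -> tx ty tz [-0.033  -0.0282  0.0678] spin -0.03 F [0.5 0.2 0.4] gap 0.844 grip 0.0
```

View pics/t1.png

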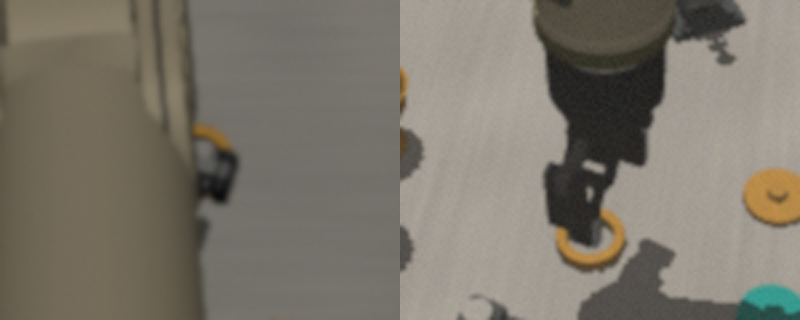

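The gripper is approaching the ring (ring at (590,238) in the crop). I move on and centre over it.

```bash
python3 -m jog '[{"tx":-0.011,"ty":-0.0094,"tz":0,"spin":0,"hand":0.072},{"tx":-0.011,"ty":-0.0094,"tz":0,"spin":0,"hand":0.072},{"tx":-0.011,"ty":-0.0094,"tz":0,"spin":0,"hand":0.072},{"tx":0,"ty":0,"tz":0.025,"spin":0,"hand":0.072},{"tx":0,"ty":0,"tz":0.025,"spin":0,"hand":0.072},{"tx":0,"ty":0,"tz":0.012,"spin":0,"hand":0.072},{"tx":0,"ty":0,"tz":0,"spin":0,"hand":0.072},{"tx":0,"ty":0,"tz":0,"spin":0,"hand":0.072}]'
python3 -c "
from h import *
go(.5868,.0318,.003,73.2)
cv2.imwrite('pics/s2.png',cv2.resize(eyes.get_image('side')[210:290,210:310],(700,560),interpolation=cv2.INTER_CUBIC))"
```

```text
clock: 4.08
tool_pos: [0.5885, 0.0322, 0.0376]
orientation: [[-0.957, 0.289, 0.001], [0.289, 0.957, 0.0], [-0.001, 0.0, -1.0]]
ft_force: [-0.5, 0.6, 0.2]
finger_gap: 0.843
gripper_force: 0.0
clock 4.08 tool [0.5885 0.0322 0.0376] yaxis 73.19 tilt [ 0.001  0.    -1.   ] -> tx ty tz [ 0.0015 -0.0009  0.0346] spin -0.01 F [-0.5  0.6  0.2] gap 0.843 grip 0.0
```

View pics/s2.png

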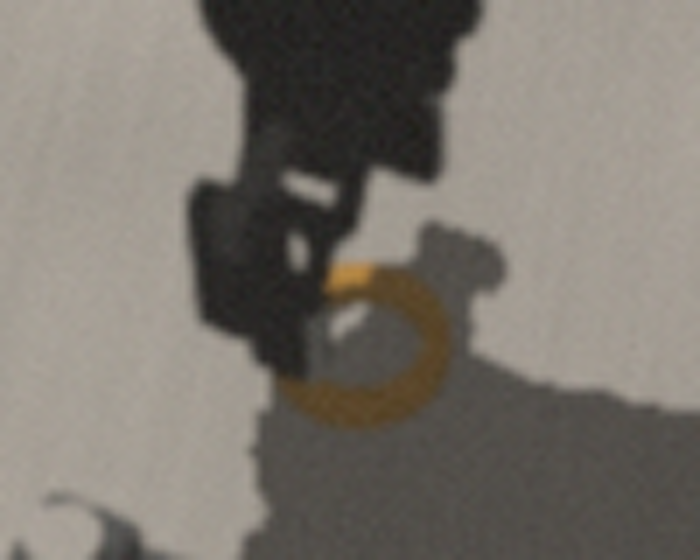

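```bash
python3 -c "
from h import *
print(at('side',250.7,262.9,.045), px('side',(.599,.072,.044)))"
python3 -m jog '[{"tx":0.0015,"ty":0,"tz":0.016,"spin":0,"hand":0.072},{"tx":0,"ty":0,"tz":0.01,"spin":0,"hand":0.072},{"tx":0,"ty":0,"tz":0.005,"spin":0,"hand":0.072},{"tx":0,"ty":0,"tz":0,"spin":0,"hand":0.072}]'
```

```text
[0.59940694 0.070746   0.045     ] [250.81918987 263.71757001]
clock: 4.47
tool_pos: [0.5861, 0.0325, 0.005]
orientation: [[-0.957, 0.289, -0.001], [0.289, 0.957, -0.0], [0.001, -0.0, -1.0]]
ft_force: [0.1, -0.0, 0.2]
finger_gap: 0.844
gripper_force: 0.0
```

```bash
python3 -m jog '[{"tx":0,"ty":0,"tz":0.004,"spin":0,"hand":0.072},{"tx":0,"ty":0,"tz":0.002,"spin":0,"hand":0.068},{"tx":0,"ty":0,"tz":0,"spin":0,"hand":0.068}]'
python3 -m jog '[{"tx":0,"ty":0,"tz":0.002,"spin":0,"hand":0.065},{"tx":0,"ty":0,"tz":0,"spin":0,"hand":0.065}]'
```

```text
clock: 4.72
tool_pos: [0.5866, 0.0324, -0.0006]
orientation: [[-0.957, 0.29, -0.0], [0.29, 0.957, 0.0], [0.0, 0.0, -1.0]]
ft_force: [-0.3, 0.9, 0.2]
finger_gap: 0.797
gripper_force: 0.0
clock: 4.88
tool_pos: [0.5865, 0.0324, -0.0027]
orientation: [[-0.957, 0.29, -0.0], [0.29, 0.957, 0.0], [0.0, 0.0, -1.0]]
ft_force: [-0.9, 0.1, 0.7]
finger_gap: 0.758
gripper_force: 0.0
```

```bash
python3 -m jog '[{"tx":0,"ty":0,"tz":0,"spin":0,"hand":0.05},{"tx":0,"ty":0,"tz":0,"spin":0,"hand":0.05},{"tx":0,"ty":0,"tz":0,"spin":0,"hand":0.05},{"tx":0,"ty":0,"tz":0,"spin":0,"hand":0.05},{"tx":0,"ty":0,"tz":0,"spin":0,"hand":0.05}]'
```

```text
clock: 5.3
tool_pos: [0.5867, 0.0323, -0.0017]
orientation: [[-0.957, 0.29, 0.0], [0.29, 0.957, 0.0], [-0.0, 0.0, -1.0]]
ft_force: [-4.5, -0.1, 8.7]
finger_gap: 0.625
gripper_force: 61.5
```

```bash
python3 -m jog '[{"tx":0,"ty":0,"tz":-0.01,"spin":0,"hand":0.05},{"tx":0,"ty":0,"tz":-0.03,"spin":0,"hand":0.05},{"tx":0.01,"ty":0,"tz":-0.03,"spin":0,"hand":0.05},{"tx":0.02,"ty":0,"tz":-0.025,"spin":0,"hand":0.05},{"tx":0.02,"ty":0,"tz":-0.005,"spin":0,"hand":0.05},{"tx":0.02,"ty":0,"tz":0,"spin":0,"hand":0.05},{"tx":0.006,"ty":0.01,"tz":0,"spin":0,"hand":0.05},{"tx":0,"ty":0.02,"tz":0,"spin":0,"hand":0.05},{"tx":0,"ty":0.02,"tz":0,"spin":0,"hand":0.05},{"tx":0,"ty":0,"tz":0,"spin":0,"hand":0.05}]'
python3 -c "
from h import *
go(.556,.193,.09,73.2)
cv2.imwrite('pics/s3.png',cv2.resize(eyes.get_image('side')[220:370,180:380],(800,600),interpolation=cv2.INTER_CUBIC))"
```

```text
clock: 6.13
tool_pos: [0.5288, 0.1067, 0.0983]
orientation: [[-0.958, 0.285, 0.001], [0.285, 0.958, 0.002], [-0.001, 0.002, -1.0]]
ft_force: [-0.9, -0.1, -0.4]
finger_gap: 0.625
gripper_force: 63.4
clock 6.13 tool [0.5288 0.1067 0.0983] yaxis 73.43 tilt [ 0.001  0.002 -1.   ] -> tx ty tz [-0.0014  0.0905  0.0085] spin 0.23 F [-0.9 -0.1 -0.4] gap 0.625 grip 63.4
```

View pics/s3.png

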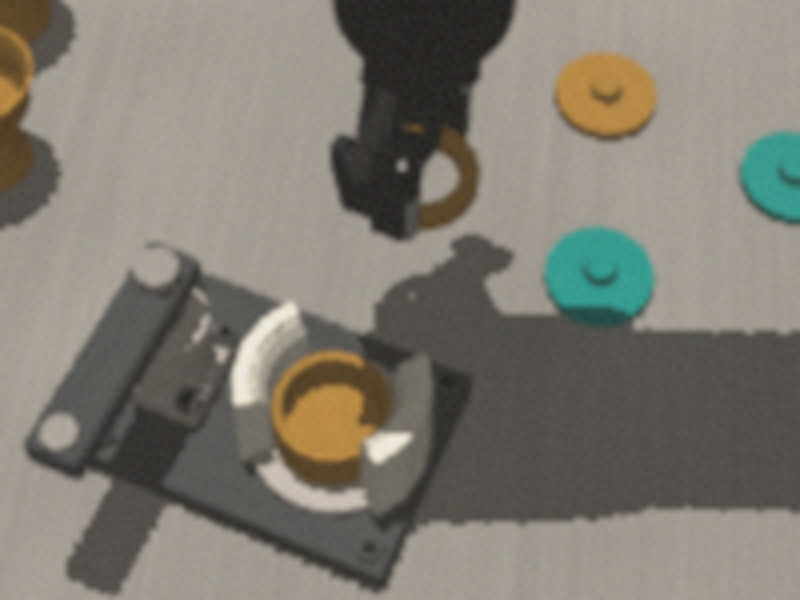

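```bash
cat >> h.py <<'E'
def ext(cam,c,r,org,k):
    a=np.linspace(0,6.283,90);P=np.array([px(cam,(c[0]+r*np.cos(t),c[1]+r*np.sin(t),c[2])) for t in a]);P=(P-org)*k
    print(np.r_[P.min(0),P.max(0)].round(1))
E
python3 - <<'E'
from h import *
s=manip.read_state()["tool_pos"]
print("ring l t r b; seen r 477 b 227");ext("side",(s[0],s[1],.112),.028,(180,220),4);ext("side",(s[0],s[1],.100),.028,(180,220),4);
print("cup seen l272 r392 t352");ext("side",(.556,.193,.046),.028,(180,220),4);ext("side",(.555,.196,.046),.028,(180,220),4)
E
```

```text
ring l t r b; seen r 477 b 227
[355.4 114.9 477.2 215.2]
[355.8 130.1 476.3 229.9]
cup seen l272 r392 t352
[271.  345.1 393.6 456.4]
[272.  351.  395.  462.9]
```

```bash
python3 -m jog '[{"tx":-0.001,"ty":0.02,"tz":0,"spin":0.2,"hand":0.05},{"tx":0,"ty":0.03,"tz":0,"spin":0,"hand":0.05},{"tx":0,"ty":0.03,"tz":0,"spin":0,"hand":0.05},{"tx":0,"ty":0.01,"tz":0.01,"spin":0,"hand":0.05},{"tx":0,"ty":0,"tz":0.01,"spin":0,"hand":0.05},{"tx":0,"ty":0,"tz":0,"spin":0,"hand":0.05},{"tx":0,"ty":0,"tz":0,"spin":0,"hand":0.05}]'
python3 -c "
from h import *
go(.556,.195,.044,73.2)
s=manip.read_state()['tool_pos']
for z in (.0017,.0137):ext('side',(s[0],s[1],s[2]+z),.028,(200,250),6)
for z,r in ((.046,.028),(.068,.0335),(.068,.0445)):ext('side',(.556,.195,z),r,(200,250),6)
cv2.imwrite('pics/s4.png',cv2.resize(eyes.get_image('side')[250:350,200:330],(780,600),interpolation=cv2.INTER_CUBIC))"
```

```text
clock: 6.77
tool_pos: [0.555, 0.1858, 0.0768]
orientation: [[-0.956, 0.295, -0.002], [0.295, 0.956, -0.002], [0.001, -0.002, -1.0]]
ft_force: [0.4, 0.1, -1.2]
finger_gap: 0.626
gripper_force: 63.4
clock 6.77 tool [0.555  0.1858 0.0768] yaxis 72.87 tilt [-0.002 -0.002 -1.   ] -> tx ty tz [0.0017 0.0091 0.0328] spin -0.33 F [ 0.4  0.1 -1.2] gap 0.626 grip 63.4
[288.5 263.3 476.9 431.1]
[286.4 242.4 477.  411.1]
[285.3 343.3 469.6 510.8]
[263.2 291.2 488.1 493.8]
[226.1 259.9 525.  529.3]
```

View pics/s4.png

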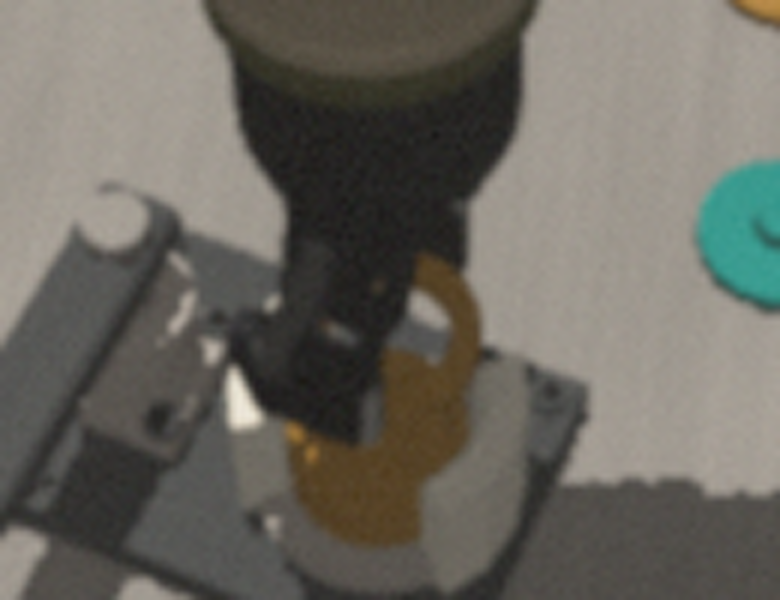

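```bash
python3 -m jog '[{"tx":0.002,"ty":0.009,"tz":0,"spin":-0.2,"hand":0.05},{"tx":0,"ty":0,"tz":0,"spin":0,"hand":0.05},{"tx":0,"ty":0,"tz":0,"spin":0,"hand":0.05}]'
python3 -c "
from h import *
go(.5555,.195,.044,73.2)"
```

```text
clock: 7.07
tool_pos: [0.5564, 0.1978, 0.0779]
orientation: [[-0.957, 0.289, 0.001], [0.289, 0.957, 0.001], [-0.0, 0.001, -1.0]]
ft_force: [0.5, -0.4, -1.1]
finger_gap: 0.626
gripper_force: 63.4
clock 7.07 tool [0.5564 0.1978 0.0779] yaxis 73.2 tilt [ 0.001  0.001 -1.   ] -> tx ty tz [ 0.0001 -0.0029  0.0339] spin 0.0 F [ 0.5 -0.4 -1.1] gap 0.626 grip 63.4
```

```bash
python3 -m jog '[{"tx":0,"ty":-0.003,"tz":0,"spin":0,"hand":0.05},{"tx":0,"ty":0,"tz":0.004,"spin":0,"hand":0.05},{"tx":0,"ty":0,"tz":0.004,"spin":0,"hand":0.05},{"tx":0,"ty":0,"tz":0,"spin":0,"hand":0.05}]'
python3 -m jog '[{"tx":0,"ty":0,"tz":0.003,"spin":0,"hand":0.05},{"tx":0,"ty":0,"tz":0.003,"spin":0,"hand":0.05},{"tx":0,"ty":0,"tz":0,"spin":0,"hand":0.05}]'
```

```text
clock: 7.4
tool_pos: [0.5548, 0.1939, 0.0684]
orientation: [[-0.957, 0.29, -0.001], [0.29, 0.957, -0.001], [0.001, -0.001, -1.0]]
ft_force: [-0.2, -0.5, -1.8]
finger_gap: 0.625
gripper_force: 63.4
clock: 7.65
tool_pos: [0.555, 0.1942, 0.0627]
orientation: [[-0.957, 0.289, -0.001], [0.289, 0.957, -0.0], [0.001, -0.001, -1.0]]
ft_force: [-0.3, -0.3, -2.0]
finger_gap: 0.62
gripper_force: 63.4
```

```bash
python3 -m jog '[{"tx":0,"ty":0,"tz":0.002,"spin":0,"hand":0.05},{"tx":0,"ty":0,"tz":0.002,"spin":0,"hand":0.05},{"tx":0,"ty":0,"tz":0,"spin":0,"hand":0.05}]'
python3 -m jog '[{"tx":0,"ty":0,"tz":0.002,"spin":0,"hand":0.05},{"tx":0,"ty":0,"tz":0.002,"spin":0,"hand":0.05},{"tx":0,"ty":0,"tz":0,"spin":0,"hand":0.05}]'
```

```text
clock: 7.9
tool_pos: [0.5556, 0.1944, 0.0593]
orientation: [[-0.957, 0.29, 0.001], [0.29, 0.957, 0.0], [-0.0, 0.0, -1.0]]
ft_force: [1.5, 0.4, -0.4]
finger_gap: 0.623
gripper_force: 63.5
clock: 8.15
tool_pos: [0.556, 0.1945, 0.0555]
orientation: [[-0.957, 0.29, 0.001], [0.29, 0.957, 0.001], [-0.001, 0.001, -1.0]]
ft_force: [4.2, 1.0, -1.2]
finger_gap: 0.624
gripper_force: 63.5
```

```bash
python3 -m jog '[{"tx":-0.0006,"ty":0,"tz":0.002,"spin":0,"hand":0.05},{"tx":0,"ty":0,"tz":0.002,"spin":0,"hand":0.05},{"tx":0,"ty":0,"tz":0.002,"spin":0,"hand":0.05},{"tx":0,"ty":0,"tz":0,"spin":0,"hand":0.05}]'
python3 -m jog '[{"tx":0,"ty":0,"tz":0.0015,"spin":0,"hand":0.05},{"tx":0,"ty":0,"tz":0.0015,"spin":0,"hand":0.05},{"tx":0,"ty":0,"tz":0,"spin":0,"hand":0.05}]'
```

```text
clock: 8.48
tool_pos: [0.5563, 0.1942, 0.0492]
orientation: [[-0.957, 0.29, 0.001], [0.29, 0.957, 0.0], [-0.001, 0.0, -1.0]]
ft_force: [5.6, 0.9, -0.4]
finger_gap: 0.622
gripper_force: 63.5
clock: 8.73
tool_pos: [0.5562, 0.1942, 0.0463]
orientation: [[-0.957, 0.29, 0.001], [0.29, 0.957, 0.0], [-0.001, 0.0, -1.0]]
ft_force: [6.0, 1.0, 0.0]
finger_gap: 0.62
gripper_force: 63.6
```

```bash
python3 -m jog '[{"tx":-0.0006,"ty":0,"tz":0.001,"spin":0,"hand":0.05},{"tx":0,"ty":0,"tz":0.001,"spin":0,"hand":0.05},{"tx":0,"ty":0,"tz":0,"spin":0,"hand":0.05}]'
python3 -m jog '[{"tx":0,"ty":0,"tz":0.001,"spin":0,"hand":0.05},{"tx":0,"ty":0,"tz":0,"spin":0,"hand":0.05}]'
```

```text
clock: 8.98
tool_pos: [0.5563, 0.194, 0.0444]
orientation: [[-0.957, 0.29, -0.0], [0.29, 0.957, 0.0], [0.0, -0.0, -1.0]]
ft_force: [2.9, 1.4, 1.6]
finger_gap: 0.626
gripper_force: 63.7
clock: 9.15
tool_pos: [0.5564, 0.194, 0.0443]
orientation: [[-0.957, 0.29, -0.0], [0.29, 0.957, 0.0], [0.0, 0.0, -1.0]]
ft_force: [-2.4, -1.0, 11.7]
finger_gap: 0.622
gripper_force: 64.7
```

```bash
python3 -m jog '[{"tx":0,"ty":0,"tz":-0.0008,"spin":0,"hand":0.05},{"tx":0,"ty":0,"tz":0,"spin":0,"hand":0.06},{"tx":0,"ty":0,"tz":0,"spin":0,"hand":0.068},{"tx":0,"ty":0,"tz":0,"spin":0,"hand":0.072},{"tx":0,"ty":0,"tz":0,"spin":0,"hand":0.072},{"tx":0,"ty":0,"tz":0,"spin":0,"hand":0.072}]'
python3 -m jog '[{"tx":0,"ty":0,"tz":-0.01,"spin":0,"hand":0.072},{"tx":0,"ty":0,"tz":-0.02,"spin":0,"hand":0.072},{"tx":0,"ty":0,"tz":-0.03,"spin":0,"hand":0.072},{"tx":0,"ty":-0.03,"tz":-0.01,"spin":0,"hand":0.072},{"tx":0,"ty":-0.03,"tz":0,"spin":0,"hand":0.072},{"tx":0,"ty":-0.03,"tz":0,"spin":0,"hand":0.072},{"tx":0,"ty":-0.03,"tz":0,"spin":0,"hand":0.072},{"tx":0,"ty":0,"tz":0,"spin":0,"hand":0.072},{"tx":0,"ty":0,"tz":0,"spin":0,"hand":0.072}]'
python3 -c "
from h import *
go(.4407,-.0302,.1,73.2)
cv2.imwrite('pics/s5.png',cv2.resize(eyes.get_image('side')[240:370,190:350],(738,600),interpolation=cv2.INTER_CUBIC))"
```

```text
clock: 9.65
tool_pos: [0.5562, 0.1939, 0.0439]
orientation: [[-0.957, 0.29, -0.001], [0.29, 0.957, -0.0], [0.001, -0.0, -1.0]]
ft_force: [0.5, 0.1, -0.1]
finger_gap: 0.841
gripper_force: 0.0
clock: 10.4
tool_pos: [0.5218, 0.0775, 0.1152]
orientation: [[-0.956, 0.293, 0.001], [0.293, 0.956, 0.0], [-0.001, 0.001, -1.0]]
ft_force: [-0.5, 0.4, -1.5]
finger_gap: 0.843
gripper_force: 0.0
clock 10.4 tool [0.5218 0.0775 0.1152] yaxis 72.98 tilt [ 0.001  0.    -1.   ] -> tx ty tz [ 0.046  -0.1267  0.0151] spin -0.22 F [-0.5  0.4 -1.5] gap 0.843 grip 0.0
```

View pics/s5.png

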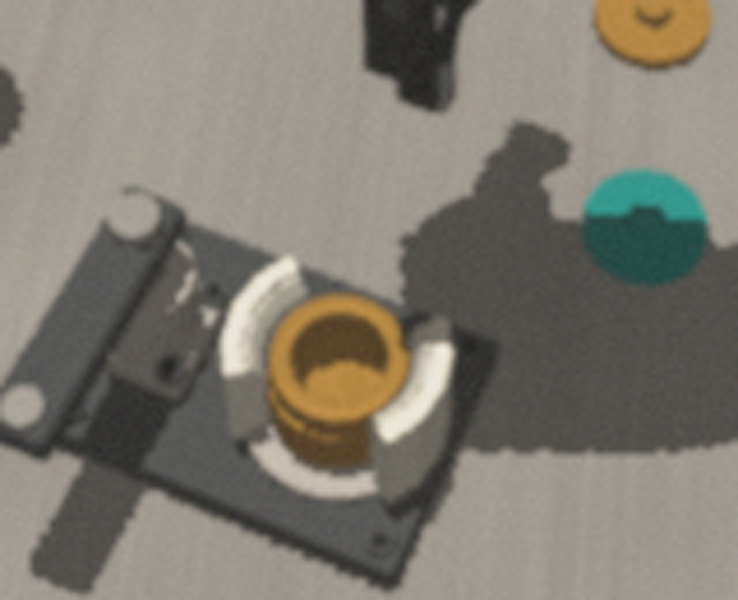

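The ring lies flat on the cup rim (ring at (340,358) in the crop). Next is the brass disc.

```bash
python3 -m jog '[{"tx":0.012,"ty":-0.032,"tz":0,"spin":0,"hand":0.072},{"tx":0.012,"ty":-0.032,"tz":0,"spin":0,"hand":0.072},{"tx":0.012,"ty":-0.032,"tz":0.01,"spin":0,"hand":0.072},{"tx":0.01,"ty":-0.03,"tz":0.02,"spin":0,"hand":0.072},{"tx":0,"ty":0,"tz":0.02,"spin":0,"hand":0.072},{"tx":0,"ty":0,"tz":0.02,"spin":0,"hand":0.072},{"tx":0,"ty":0,"tz":0,"spin":0,"hand":0.072},{"tx":0,"ty":0,"tz":0,"spin":0,"hand":0.072}]'
python3 -c "
from h import *
go(.4405,-.0302,.008,73.2)"
```

```text
clock: 11.12
tool_pos: [0.4412, -0.0273, 0.0442]
orientation: [[-0.958, 0.288, -0.002], [0.288, 0.958, -0.0], [0.001, -0.001, -1.0]]
ft_force: [-0.7, 0.2, 0.3]
finger_gap: 0.845
gripper_force: 0.0
clock 11.12 tool [ 0.4412 -0.0273  0.0442] yaxis 73.25 tilt [-0.002 -0.    -1.   ] -> tx ty tz [-0.0002 -0.0029  0.0362] spin 0.05 F [-0.7  0.2  0.3] gap 0.845 grip 0.0
```

```bash
python3 -m jog '[{"tx":0,"ty":-0.0028,"tz":0.018,"spin":0,"hand":0.072},{"tx":0,"ty":0,"tz":0.014,"spin":0,"hand":0.068},{"tx":0,"ty":0,"tz":0.007,"spin":0,"hand":0.065},{"tx":0,"ty":0,"tz":0.004,"spin":0,"hand":0.065},{"tx":0,"ty":0,"tz":0,"spin":0,"hand":0.065},{"tx":0,"ty":0,"tz":0,"spin":0,"hand":0.065}]'
```

```text
clock: 11.62
tool_pos: [0.4411, -0.0305, 0.002]
orientation: [[-0.957, 0.289, 0.001], [0.289, 0.957, 0.0], [-0.001, 0.0, -1.0]]
ft_force: [-0.9, 0.1, -0.4]
finger_gap: 0.761
gripper_force: 0.0
```

```bash
python3 -m jog '[{"tx":0,"ty":0,"tz":0.0035,"spin":0,"hand":0.065},{"tx":0,"ty":0,"tz":0,"spin":0,"hand":0.065},{"tx":0,"ty":0,"tz":0,"spin":0,"hand":0.05},{"tx":0,"ty":0,"tz":0,"spin":0,"hand":0.05},{"tx":0,"ty":0,"tz":0,"spin":0,"hand":0.05},{"tx":0,"ty":0,"tz":0,"spin":0,"hand":0.05},{"tx":0,"ty":0,"tz":0,"spin":0,"hand":0.05}]'
```

```text
clock: 12.2
tool_pos: [0.4407, -0.0307, -0.0013]
orientation: [[-0.957, 0.29, 0.0], [0.29, 0.957, 0.001], [-0.0, 0.001, -1.0]]
ft_force: [-4.9, 0.5, 14.8]
finger_gap: 0.605
gripper_force: 59.6
```

```bash
python3 -m jog '[{"tx":0,"ty":0,"tz":-0.002,"spin":0,"hand":0.05},{"tx":0,"ty":0,"tz":-0.008,"spin":0,"hand":0.05},{"tx":0,"ty":0,"tz":-0.02,"spin":0,"hand":0.05},{"tx":0,"ty":0,"tz":-0.025,"spin":0,"hand":0.05},{"tx":0,"ty":0,"tz":-0.025,"spin":0,"hand":0.05},{"tx":0,"ty":0,"tz":-0.02,"spin":0,"hand":0.05},{"tx":0,"ty":0,"tz":0,"spin":0,"hand":0.05},{"tx":0,"ty":0,"tz":0,"spin":0,"hand":0.05}]'
python3 -c "
from h import *
go(.5562,.1942,.1,73.2)
s=manip.read_state()['tool_pos']
for z in (.0013,.0083):ext('side',(s[0],s[1],s[2]+z),.028,(270,160),5)
cv2.imwrite('pics/s6.png',cv2.resize(eyes.get_image('side')[160:280,270:410],(700,600),interpolation=cv2.INTER_CUBIC))"
```

```text
clock: 12.87
tool_pos: [0.441, -0.0307, 0.0987]
orientation: [[-0.957, 0.29, 0.002], [0.29, 0.957, 0.001], [-0.002, 0.001, -1.0]]
ft_force: [0.2, 0.1, -2.1]
finger_gap: 0.606
gripper_force: 63.0
clock 12.87 tool [ 0.441  -0.0307  0.0987] yaxis 73.17 tilt [ 0.002  0.001 -1.   ] -> tx ty tz [-0.0451  0.2486 -0.0008] spin -0.03 F [ 0.2  0.1 -2.1] gap 0.606 grip 63.0
[253.3 222.4 391.4 326.3]
[254.6 211.  393.4 315.1]
```

View pics/s6.png

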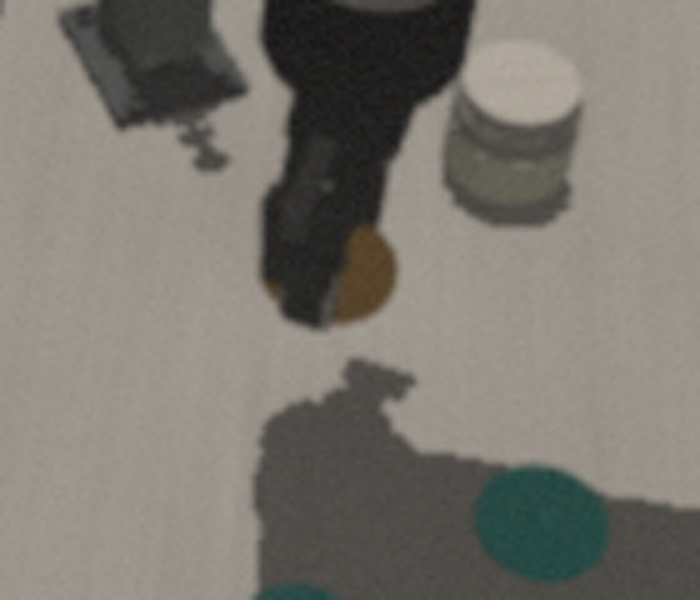

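```bash
python3 -m jog '[{"tx":-0.005,"ty":0.015,"tz":0,"spin":0,"hand":0.05},{"tx":-0.005,"ty":0.03,"tz":0,"spin":0,"hand":0.05},{"tx":-0.006,"ty":0.036,"tz":0,"spin":0,"hand":0.05},{"tx":-0.006,"ty":0.036,"tz":0,"spin":0,"hand":0.05},{"tx":-0.006,"ty":0.036,"tz":0,"spin":0,"hand":0.05},{"tx":-0.006,"ty":0.036,"tz":0,"spin":0,"hand":0.05},{"tx":-0.006,"ty":0.03,"tz":0,"spin":0,"hand":0.05},{"tx":-0.005,"ty":0.02,"tz":0,"spin":0,"hand":0.05},{"tx":0,"ty":0.008,"tz":0,"spin":0,"hand":0.05},{"tx":0,"ty":0,"tz":0,"spin":0,"hand":0.05}]'
python3 -m jog '[{"tx":0,"ty":0,"tz":0.005,"spin":0,"hand":0.05},{"tx":0,"ty":0,"tz":0.005,"spin":0,"hand":0.05},{"tx":0,"ty":0,"tz":0,"spin":0,"hand":0.05},{"tx":0,"ty":0,"tz":0,"spin":0,"hand":0.05}]'
python3 -c "
from h import *
go(.5567,.1942,.0567,73.2)"
```

```text
clock: 13.75
tool_pos: [0.5543, 0.1948, 0.0958]
orientation: [[-0.958, 0.287, -0.002], [0.287, 0.958, -0.001], [0.002, -0.001, -1.0]]
ft_force: [-1.3, -0.6, -1.1]
finger_gap: 0.605
gripper_force: 63.0
clock: 14.08
tool_pos: [0.5545, 0.1913, 0.0872]
orientation: [[-0.957, 0.291, -0.001], [0.291, 0.957, -0.001], [0.001, -0.001, -1.0]]
ft_force: [0.4, 1.0, -0.8]
finger_gap: 0.608
gripper_force: 63.0
clock 14.08 tool [0.5545 0.1913 0.0872] yaxis 73.08 tilt [-0.001 -0.001 -1.   ] -> tx ty tz [-0.0013  0.0035  0.0305] spin -0.12 F [ 0.4  1.  -0.8] gap 0.608 grip 63.0
```

```bash
python3 -m jog '[{"tx":-0.0012,"ty":0.002,"tz":0.005,"spin":0,"hand":0.05},{"tx":0,"ty":0,"tz":0.005,"spin":0,"hand":0.05},{"tx":0,"ty":0,"tz":0,"spin":0,"hand":0.05},{"tx":0,"ty":0,"tz":0,"spin":0,"hand":0.05},{"tx":0,"ty":0,"tz":0,"spin":0,"hand":0.05}]'
python3 -c "
from h import *
go(.5567,.1942,.0567,73.2)"
```

```text
clock: 14.5
tool_pos: [0.5568, 0.1941, 0.0778]
orientation: [[-0.957, 0.29, 0.0], [0.29, 0.957, 0.0], [0.0, 0.0, -1.0]]
ft_force: [-0.2, 0.2, -1.4]
finger_gap: 0.605
gripper_force: 63.0
clock 14.5 tool [0.5568 0.1941 0.0778] yaxis 73.16 tilt [ 0.  0. -1.] -> tx ty tz [0.0001 0.0001 0.0211] spin -0.04 F [-0.2  0.2 -1.4] gap 0.605 grip 63.0
```

```bash
python3 -m jog '[{"tx":0,"ty":0,"tz":0.004,"spin":0,"hand":0.05},{"tx":0,"ty":0,"tz":0.004,"spin":0,"hand":0.05},{"tx":0,"ty":0,"tz":0.002,"spin":0,"hand":0.05},{"tx":0,"ty":0,"tz":0,"spin":0,"hand":0.05}]'
python3 -m jog '[{"tx":0,"ty":0,"tz":0.002,"spin":0,"hand":0.05},{"tx":0,"ty":0,"tz":0.002,"spin":0,"hand":0.05},{"tx":0,"ty":0,"tz":0,"spin":0,"hand":0.05}]'
python3 -m jog '[{"tx":0,"ty":0,"tz":0.0015,"spin":0,"hand":0.05},{"tx":0,"ty":0,"tz":0.0015,"spin":0,"hand":0.05},{"tx":0,"ty":0,"tz":0,"spin":0,"hand":0.05}]'
```

```text
clock: 14.83
tool_pos: [0.5563, 0.194, 0.067]
orientation: [[-0.957, 0.289, -0.001], [0.289, 0.957, -0.0], [0.001, -0.001, -1.0]]
ft_force: [-0.0, -0.1, -1.4]
finger_gap: 0.605
gripper_force: 63.0
clock: 15.08
tool_pos: [0.5566, 0.1941, 0.0633]
orientation: [[-0.957, 0.29, -0.0], [0.29, 0.957, -0.0], [0.0, -0.0, -1.0]]
ft_force: [-0.3, -0.0, -1.6]
finger_gap: 0.599
gripper_force: 63.0
clock: 15.33
tool_pos: [0.5566, 0.1941, 0.0604]
orientation: [[-0.957, 0.29, -0.0], [0.29, 0.957, -0.0], [0.0, -0.0, -1.0]]
ft_force: [-0.3, 0.4, -1.2]
finger_gap: 0.606
gripper_force: 63.0
```

```bash
python3 -m jog '[{"tx":0,"ty":0,"tz":0.0015,"spin":0,"hand":0.05},{"tx":0,"ty":0,"tz":0.001,"spin":0,"hand":0.05},{"tx":0,"ty":0,"tz":0,"spin":0,"hand":0.05}]'
python3 -m jog '[{"tx":0,"ty":0,"tz":0.001,"spin":0,"hand":0.05},{"tx":0,"ty":0,"tz":0,"spin":0,"hand":0.05},{"tx":0,"ty":0,"tz":0,"spin":0,"hand":0.05}]'
```

```text
clock: 15.58
tool_pos: [0.5567, 0.1941, 0.058]
orientation: [[-0.957, 0.29, -0.0], [0.29, 0.957, -0.0], [0.0, -0.0, -1.0]]
ft_force: [0.2, -0.9, -1.4]
finger_gap: 0.604
gripper_force: 63.0
clock: 15.83
tool_pos: [0.5567, 0.1941, 0.0572]
orientation: [[-0.957, 0.29, -0.0], [0.29, 0.957, 0.0], [0.0, 0.0, -1.0]]
ft_force: [0.4, -0.4, -2.5]
finger_gap: 0.606
gripper_force: 63.0
```

```bash
python3 -m jog '[{"tx":0,"ty":0,"tz":0.0007,"spin":0,"hand":0.05},{"tx":0,"ty":0,"tz":0,"spin":0,"hand":0.05},{"tx":0,"ty":0,"tz":0,"spin":0,"hand":0.05}]'
python3 -m jog '[{"tx":0,"ty":0,"tz":0.0006,"spin":0,"hand":0.05},{"tx":0,"ty":0,"tz":0,"spin":0,"hand":0.05},{"tx":0,"ty":0,"tz":0,"spin":0,"hand":0.05}]'
```

```text
clock: 16.08
tool_pos: [0.5569, 0.1942, 0.0569]
orientation: [[-0.957, 0.29, 0.0], [0.29, 0.957, 0.0], [-0.0, 0.0, -1.0]]
ft_force: [-2.2, -0.4, 3.0]
finger_gap: 0.604
gripper_force: 63.7
clock: 16.33
tool_pos: [0.557, 0.1942, 0.0569]
orientation: [[-0.957, 0.29, 0.0], [0.29, 0.957, 0.001], [-0.0, 0.001, -1.0]]
ft_force: [-4.6, -1.5, 9.6]
finger_gap: 0.604
gripper_force: 64.4
```

```bash
python3 -m jog '[{"tx":0,"ty":0,"tz":-0.0008,"spin":0,"hand":0.05},{"tx":0,"ty":0,"tz":0,"spin":0,"hand":0.06},{"tx":0,"ty":0,"tz":0,"spin":0,"hand":0.068},{"tx":0,"ty":0,"tz":0,"spin":0,"hand":0.072},{"tx":0,"ty":0,"tz":0,"spin":0,"hand":0.072},{"tx":0,"ty":0,"tz":0,"spin":0,"hand":0.072}]'
python3 -m jog '[{"tx":0,"ty":0,"tz":-0.01,"spin":0,"hand":0.072},{"tx":0,"ty":0,"tz":-0.03,"spin":0,"hand":0.072},{"tx":0,"ty":0,"tz":-0.035,"spin":0,"hand":0.072},{"tx":0,"ty":0,"tz":-0.035,"spin":0,"hand":0.072},{"tx":0,"ty":-0.03,"tz":-0.035,"spin":0,"hand":0.0},{"tx":0,"ty":-0.035,"tz":-0.015,"spin":0,"hand":0.0},{"tx":0,"ty":-0.035,"tz":0,"spin":0,"hand":0.0},{"tx":0,"ty":-0.035,"tz":0,"spin":0,"hand":0.0},{"tx":0,"ty":0,"tz":0,"spin":-6.3,"hand":0.0},{"tx":0,"ty":0,"tz":0,"spin":-6.3,"hand":0.0}]'
python3 -m jog '[{"tx":0,"ty":0,"tz":0,"spin":-6.3,"hand":0.0},{"tx":0,"ty":0,"tz":0,"spin":-6.3,"hand":0.0},{"tx":0,"ty":0,"tz":0,"spin":-6.3,"hand":0.0},{"tx":0,"ty":0,"tz":0,"spin":-6.3,"hand":0.0},{"tx":0,"ty":0,"tz":0,"spin":-6.0,"hand":0.0},{"tx":0,"ty":0,"tz":0,"spin":0,"hand":0.0},{"tx":0,"ty":0,"tz":0,"spin":0,"hand":0.0}]'
python3 - <<'E'
from h import *
go(.4723,-.2292,.21,117)
cv2.imwrite('pics/s7.png',np.hstack([cv2.resize(eyes.get_image('side')[270:370,190:310],(480,400),interpolation=cv2.INTER_CUBIC),cv2.resize(eyes.get_image('top')[205:265,345:405],(320,400),interpolation=cv2.INTER_CUBIC)]))
for c in("top","side"):
    r=outline_of("disc_center",c)
    for k in r[:4]:
        ys,xs=np.nonzero(k["mask"]);print(c,round(k["conf"],2),xs.mean(),ys.mean(),at(c,xs.mean(),ys.mean(),.0665))
E
```

```text
clock: 16.83
tool_pos: [0.5568, 0.1941, 0.0567]
orientation: [[-0.957, 0.29, 0.0], [0.29, 0.957, 0.0], [-0.0, 0.0, -1.0]]
ft_force: [1.0, 0.1, -0.7]
finger_gap: 0.843
gripper_force: 0.0
clock: 17.67
tool_pos: [0.5183, 0.0651, 0.2147]
orientation: [[-0.997, 0.073, 0.002], [0.073, 0.997, 0.001], [-0.001, 0.001, -1.0]]
ft_force: [0.1, 1.1, 0.0]
finger_gap: 0.003
gripper_force: 0.0
clock: 18.25
tool_pos: [0.5186, 0.0676, 0.2139]
orientation: [[-0.893, -0.45, 0.001], [-0.45, 0.893, 0.0], [-0.001, 0.0, -1.0]]
ft_force: [0.4, -0.7, -0.1]
finger_gap: 0.002
gripper_force: 0.0
clock 18.25 tool [0.5186 0.0676 0.2139] yaxis 116.77 tilt [ 0.001  0.    -1.   ] -> tx ty tz [ 0.175  -0.2441  0.0038] spin -0.23 F [ 0.4 -0.7 -0.1] gap 0.002 grip 0.0
top 0.52 279.0188679245283 320.6981132075472 [ 0.34541718 -0.00924848  0.0665    ]
side 0.83 262.78059071729956 315.6033755274262 [0.55565558 0.19543142 0.0665    ]
side 0.82 328.9905838041431 288.74199623352166 [0.4411375  0.12464939 0.0665    ]
side 0.6 377.214859437751 263.71084337349396 [0.3509092  0.05610856 0.0665    ]
```

View pics/s7.png

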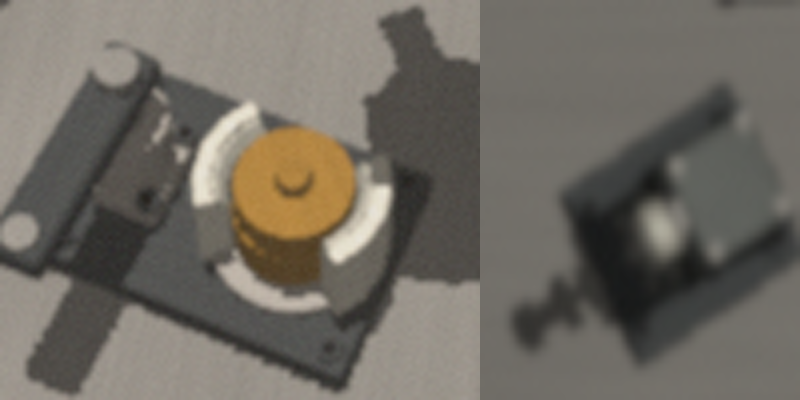

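The stack is complete and the disc lies flat, boss up, at (294,183) in the crop. The roller is at (660,228). Next I go to the start switch.

```bash
python3 -m jog '[{"tx":0.015,"ty":-0.02,"tz":0,"spin":-0.2,"hand":0.0},{"tx":0.022,"ty":-0.031,"tz":0,"spin":0,"hand":0.0},{"tx":0.022,"ty":-0.031,"tz":0,"spin":0,"hand":0.0},{"tx":0.022,"ty":-0.031,"tz":0,"spin":0,"hand":0.0},{"tx":0.022,"ty":-0.031,"tz":0,"spin":0,"hand":0.0},{"tx":0.022,"ty":-0.031,"tz":0,"spin":0,"hand":0.0},{"tx":0.022,"ty":-0.031,"tz":0,"spin":0,"hand":0.0},{"tx":0.022,"ty":-0.031,"tz":0,"spin":0,"hand":0.0},{"tx":0.006,"ty":-0.007,"tz":0,"spin":0,"hand":0.0},{"tx":0,"ty":0,"tz":0,"spin":0,"hand":0.0}]'
python3 -m jog '[{"tx":0,"ty":0,"tz":0,"spin":0,"hand":0.0},{"tx":0,"ty":0,"tz":0,"spin":0,"hand":0.0},{"tx":0,"ty":0,"tz":0,"spin":0,"hand":0.0}]'
python3 -c "
from h import *
go(.4723,-.2292,.14,117)"
```

```text
clock: 19.28
tool_pos: [0.4728, -0.2329, 0.2135]
orientation: [[-0.893, -0.45, -0.0], [-0.45, 0.893, -0.001], [0.001, -0.001, -1.0]]
ft_force: [-0.2, -0.2, 0.2]
finger_gap: 0.002
gripper_force: 0.0
clock: 19.53
tool_pos: [0.4747, -0.2276, 0.2133]
orientation: [[-0.889, -0.459, -0.0], [-0.459, 0.889, 0.001], [-0.0, 0.001, -1.0]]
ft_force: [0.4, 0.3, -0.2]
finger_gap: -0.001
gripper_force: 0.0
clock 19.53 tool [ 0.4747 -0.2276  0.2133] yaxis 117.29 tilt [-0.     0.001 -1.   ] -> tx ty tz [ 0.0029 -0.0003  0.0733] spin 0.29 F [ 0.4  0.3 -0.2] gap -0.001 grip 0.0
```

```bash
python3 -m jog '[{"tx":0.003,"ty":0,"tz":0.02,"spin":0,"hand":0.0},{"tx":0,"ty":0,"tz":0.025,"spin":0,"hand":0.0},{"tx":0,"ty":0,"tz":0.02,"spin":0,"hand":0.0},{"tx":0,"ty":0,"tz":0.007,"spin":0,"hand":0.0},{"tx":0,"ty":0,"tz":0,"spin":0,"hand":0.0},{"tx":0,"ty":0,"tz":0,"spin":0,"hand":0.0},{"tx":0,"ty":0,"tz":0,"spin":0,"hand":0.0}]'
python3 -m jog '[{"tx":-0.006,"ty":0,"tz":0,"spin":0,"hand":0.0},{"tx":-0.006,"ty":0,"tz":0,"spin":0,"hand":0.0},{"tx":-0.004,"ty":0,"tz":0,"spin":0,"hand":0.0},{"tx":0,"ty":0,"tz":0,"spin":0,"hand":0.0},{"tx":0,"ty":0,"tz":0,"spin":0,"hand":0.0},{"tx":0,"ty":0,"tz":0,"spin":0,"hand":0.0}]'
cat >> h.py <<'E'
def sw():
    s=manip.read_state();p=np.array(s["tool_pos"]);u=np.array([.891,.454,0])
    print("s mm",round(1e3*float((p-[.508,-.211,0])@u),1),"off",round(1e3*float((p-[.508,-.211,0])@[-.454,.891,0]),1),"F",round(float(np.array(s["ft_force"])@u),2),"clock",s["clock"])
E
python3 -c "
from h import *
sw();I=eyes.get_image('side')
for c in('side','top'):print(c,[(round(r['conf'],2),(np.array(r['box'])*[560,420,560,420]).round(1)) for r in look_for('roller',c)[:3]])"
```

```text
clock: 20.12
tool_pos: [0.4724, -0.2307, 0.1427]
orientation: [[-0.889, -0.457, 0.002], [-0.457, 0.889, -0.0], [-0.001, -0.001, -1.0]]
ft_force: [-0.7, 0.5, 0.6]
finger_gap: -0.001
gripper_force: 0.0
clock: 20.62
tool_pos: [0.4856, -0.2235, 0.1413]
orientation: [[-0.89, -0.457, -0.0], [-0.457, 0.89, -0.0], [0.0, 0.0, -1.0]]
ft_force: [-0.4, -0.1, 0.8]
finger_gap: -0.001
gripper_force: 0.0
s mm -25.6 off -0.9 F -0.39 clock 20.6167
side [(0.53, array([303.9, 125.3, 314.6, 150.1]))]
top [(0.16, array([154.4, 168.5, 176.3, 245.9]))]
```

```bash
python3 -m jog '[{"tx":-0.005,"ty":0.001,"tz":0,"spin":0,"hand":0.0},{"tx":-0.005,"ty":0,"tz":0,"spin":0,"hand":0.0},{"tx":-0.005,"ty":0,"tz":0,"spin":0,"hand":0.0},{"tx":0,"ty":0,"tz":0,"spin":0,"hand":0.0},{"tx":0,"ty":0,"tz":0,"spin":0,"hand":0.0},{"tx":0,"ty":0,"tz":0,"spin":0,"hand":0.0},{"tx":0,"ty":0,"tz":0,"spin":0,"hand":0.0}]'; python3 -c "
from h import *
sw()"
python3 -m jog '[{"tx":-0.005,"ty":0,"tz":0,"spin":0,"hand":0.0},{"tx":-0.005,"ty":0,"tz":0,"spin":0,"hand":0.0},{"tx":0,"ty":0,"tz":0,"spin":0,"hand":0.0},{"tx":0,"ty":0,"tz":0,"spin":0,"hand":0.0},{"tx":0,"ty":0,"tz":0,"spin":0,"hand":0.0},{"tx":0,"ty":0,"tz":0,"spin":0,"hand":0.0}]'; python3 -c "
from h import *
sw();I=eyes.get_image('side')
np.set_printoptions(linewidth=250)
print(I[120:145,290:325].min(2)[::1])"
```

```text
clock: 21.35
tool_pos: [0.4984, -0.2157, 0.1412]
orientation: [[-0.89, -0.456, -0.0], [-0.456, 0.89, 0.0], [0.0, 0.0, -1.0]]
ft_force: [-0.2, -0.7, 0.0]
finger_gap: -0.001
gripper_force: 0.3
s mm -10.7 off 0.2 F -0.5 clock 21.35
clock: 21.85
tool_pos: [0.5073, -0.2112, 0.1413]
orientation: [[-0.89, -0.456, -0.0], [-0.456, 0.89, 0.0], [0.0, 0.0, -1.0]]
ft_force: [-3.0, 0.2, -0.3]
finger_gap: -0.003
gripper_force: 1.2
s mm -0.7 off 0.2 F -2.53 clock 21.85
[[132 129 129 132 133 136 134 134 134 137 132 133 131 132 108  60  24  15  17  18  11  13  25  24  14  19  29  30  29  29  27  21  32  34  41]
 [132 130 128 129 135 133 135 135 135 135 132 133 134 130 108  58  29  26  21  21  14  24  19  16  18  19  26  28  18  15  22  18  30  32  41]
 [131 132 133 132 131 134 136 135 134 134 135 135 135 131 107  65  26  12  16  20  20  23  20  21  10  15  24  21  12  20  18  20  28  35  37]
 [130 132 129 134 134 136 135 132 137 132 134 133 133 136 120  82  37  24  22  19  24  21  24  23  16  19  22  11  24  20  20  22  30  30  38]
 [132 130 132 130 132 132 133 134 134 136 134 133 136 132 130 108  66 
[... 2233 characters left out ...]
48  46  51  69  88 104 112 114  96  74  65  66  63  60  64  62  59  46  42  45  59  84 108 123 133 135 134 130 134 132 132 135]
 [ 90  59  53  47  49  52  55  77  84  95  94  93  82  65  67  70  63  62  61  64  55  48  55  76 109 130 132 133 137 133 136 135 132 135 135]
 [ 77  42  35  42  45  44  49  63  70  78  71  74  70  59  64  62  65  67  58  55  55  51  57  83 116 136 135 137 137 136 136 133 130 134 134]
 [ 68  43  36  37  44  50  49  52  60  71  66  58  60  58  65  65  65  63  64  55  57  52  54  89 124 134 132 134 131 135 136 135 132 135 138]
 [ 68  45  39  31  35  48  44  49  50  55  53  53  52  54  60  67  65  60  60  56  51  55  58  92 122 134 135 135 137 137 136 134 132 138 135]]
```

```bash
python3 -m jog '[{"tx":-0.005,"ty":0,"tz":0,"spin":0,"hand":0.0},{"tx":-0.005,"ty":0,"tz":0,"spin":0,"hand":0.0},{"tx":-0.004,"ty":0,"tz":0,"spin":0,"hand":0.0},{"tx":-0.003,"ty":0,"tz":0,"spin":0,"hand":0.0},{"tx":0,"ty":0,"tz":0,"spin":0,"hand":0.0},{"tx":0,"ty":0,"tz":0,"spin":0,"hand":0.0},{"tx":0,"ty":0,"tz":0,"spin":0,"hand":0.0}]'; python3 -c "
from h import *
sw()"
```

```text
clock: 22.48
tool_pos: [0.5228, -0.2032, 0.1415]
orientation: [[-0.89, -0.457, 0.0], [-0.457, 0.89, 0.0], [-0.0, 0.0, -1.0]]
ft_force: [-3.5, -1.2, 1.3]
finger_gap: 0.003
gripper_force: 2.2
s mm 16.7 off 0.2 F -3.67 clock 22.4833
```

```bash
for i in 1 2 3 4 5 6; do python3 -m jog '[{"tx":0,"ty":0,"tz":0,"spin":0,"hand":0.0},{"tx":0,"ty":0,"tz":0,"spin":0,"hand":0.0},{"tx":0,"ty":0,"tz":0,"spin":0,"hand":0.0}]' >/dev/null; python3 -c "
from h import *
sw()"; done
```

```text
s mm 16.6 off 0.2 F -4.1 clock 22.7333
s mm 16.6 off 0.2 F -4.44 clock 22.9833
s mm 16.6 off 0.2 F -3.44 clock 23.2333
s mm 16.6 off 0.2 F -4.02 clock 23.4833
s mm 16.6 off 0.2 F -3.63 clock 23.7333
s mm 16.6 off 0.2 F -4.18 clock 23.9833
```

```bash
python3 -m jog '[{"tx":-0.002,"ty":0,"tz":0,"spin":0,"hand":0.0},{"tx":-0.002,"ty":0,"tz":0,"spin":0,"hand":0.0},{"tx":0,"ty":0,"tz":0,"spin":0,"hand":0.0},{"tx":0,"ty":0,"tz":0,"spin":0,"hand":0.0}]' >/dev/null; for i in 1 2 3 4 5; do python3 -m jog '[{"tx":0,"ty":0,"tz":0,"spin":0,"hand":0.0},{"tx":0,"ty":0,"tz":0,"spin":0,"hand":0.0},{"tx":0,"ty":0,"tz":0,"spin":0,"hand":0.0}]' >/dev/null; python3 -c "
from h import *
sw()"; done
```

```text
s mm 19.9 off 0.2 F -5.88 clock 24.5667
s mm 20.0 off 0.2 F -4.84 clock 24.8167
s mm 20.0 off 0.2 F -5.53 clock 25.0667
s mm 19.9 off 0.2 F -5.63 clock 25.3167
s mm 19.9 off 0.2 F -6.07 clock 25.5667
```

```bash
python3 -m jog '[{"tx":0.004,"ty":0,"tz":0,"spin":0,"hand":0.0},{"tx":0.007,"ty":0,"tz":0,"spin":0,"hand":0.0},{"tx":0.008,"ty":0,"tz":0,"spin":0,"hand":0.0},{"tx":0.008,"ty":0,"tz":0,"spin":0,"hand":0.0},{"tx":0.008,"ty":0,"tz":0,"spin":0,"hand":0.0},{"tx":0.008,"ty":0,"tz":0,"spin":0,"hand":0.0},{"tx":0.01,"ty":0,"tz":0,"spin":0,"hand":0.0},{"tx":0.01,"ty":0,"tz":0,"spin":0,"hand":0.0},{"tx":0.01,"ty":0,"tz":0,"spin":0,"hand":0.0},{"tx":0,"ty":0,"tz":0,"spin":0,"hand":0.0}]'
python3 -m jog '[{"tx":0.02,"ty":0,"tz":-0.02,"spin":0,"hand":0.0},{"tx":0.02,"ty":0,"tz":-0.03,"spin":0,"hand":0.0},{"tx":0,"ty":0,"tz":-0.03,"spin":0,"hand":0.0},{"tx":0,"ty":0,"tz":0,"spin":0,"hand":0.0},{"tx":0,"ty":0,"tz":0,"spin":0,"hand":0.0},{"tx":0,"ty":0,"tz":0,"spin":0,"hand":0.0},{"tx":0,"ty":0,"tz":0,"spin":0,"hand":0.0}]'
python3 - <<'E'
from h import *
sw()
np.set_printoptions(precision=4,suppress=True)
for c,uv in(("side",(312,130)),("top",(379,240))):
    I=eyes.get_image(c);x,y=uv;p=I.min(2)[y-12:y+13,x-12:x+13];m=p>(150 if c=="side" else p.max()*.75);ys,xs=np.nonzero(m);print(c,p.max(),m.sum(),xs.mean()+x-12,ys.mean()+y-12)
eyes.get_image("side")
for q in("disc_center","lamp_cup_a","polish_tin","brush"):
  print(q,[(round(r["conf"],2),(np.array(r["box"])*[560,420,560,420]).round(1)) for r in look_for(q,"side")[:3]])
for k in outline_of("disc_center","side")[:1]:
    ys,xs=np.nonzero(k["mask"]);print(xs.mean(),ys.mean())
E
```

```text
clock: 26.4
tool_pos: [0.4592, -0.2363, 0.1414]
orientation: [[-0.891, -0.454, -0.0], [-0.454, 0.891, 0.0], [0.0, 0.0, -1.0]]
ft_force: [-0.0, -0.3, -0.1]
finger_gap: -0.005
gripper_force: 0.0
clock: 26.98
tool_pos: [0.4255, -0.2526, 0.2203]
orientation: [[-0.889, -0.457, -0.002], [-0.457, 0.889, 0.0], [0.001, 0.001, -1.0]]
ft_force: [-0.3, 0.1, -1.4]
finger_gap: -0.0
gripper_force: 0.0
s mm -92.4 off 0.4 F -0.23 clock 26.9833
side 182 12 310.5833333333333 127.91666666666666
top 163 30 378.8666666666667 238.3
disc_center [(0.97, array([249.6, 301.2, 277.5, 333.7])), (0.72, array([314.6, 274.2, 342.4, 298.9])), (0.59, array([364.7, 253.6, 390.6, 274. ]))]
lamp_cup_a [(0.96, array([160.5, 192.4, 191. , 232.4])), (0.82, array([154.7, 224.7, 190.5, 267. ]))]
polish_tin [(0.95, array([354. , 166.6, 389. , 206.1])), (0.3, array([304.4, 125.2, 314.6, 150.9]))]
brush [(0.95, array([206.8, 147.1, 271.3, 160.4]))]
262.69187675070026 315.3529411764706
```

The roller is upright again at its original pixels. The disc is still on the stack and the bystanders haven't moved, so I hand the job in.

```bash
python3 -c "
from bench import manip
print(manip.finish_job())"
```

```text
the job is handed in; nothing more can be done
None
```

The spacer ring and then the disc, boss up, are seated in the nest. The start switch was held over for about 3 s at an estimated 0.6–0.8 rad (from the push force) and has sprung back upright. The job was handed in at about 27 s; the hand-in returned no verdict.

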